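Lock two sample-tube racks in their dock with one rod

ROBOT

A 7-joint arm with a two-finger parallel gripper is mounted at the origin on the work surface. World frame = base frame: x ahead of the robot, y to its left, z up, the work surface at z = 0. Lengths are in m, angles in rad, forces in N, time in s.
With the tool pointing down it reaches from about 0.4 to 0.75 m from the base axis. Payload 19.5 kg.
Tool frame: the origin (TCP) lies at the very end of the fingers, on their centre line; the grasp point (between the pads) lies 19 mm behind it; z points along the fingers, y is the direction in which the jaws open and shut (so a half turn about z gives the same grasp; the last joint's range is limited). The gripper opens to 85 mm and grips with 20 to 120 N. Pads are 22 mm wide; open, the fingers measure 114 mm over their backs; the gripper's body (76 mm by 85 mm) begins 54 mm behind the grasp point. The pads swing forward as they close: fully open they stand 13 mm farther back than shut.
Start: joints at [-1.143, 0.707, -0.028, 1.485, 0.022, 0.951, -0.075], TCP at [0.26, 0.513, 0.231] pointing down, gripper open.
Joint ranges: [-2.71, 2.71], [-0.32, 2.16], [-1.57, 1.52], [0, 2.45], [-1.46, 4.6], [0, 2.02], [-2.83, 2.83]. Speed limits (rad/s): [1.89, 1.89, 2.57, 2.57, 3.01, 3.01, 3.01].

INTERFACE

Orientations are given as a unit quaternion [x, y, z, w].
In Python, from station import r, eyes gives the robot as it stands.
- The arm moves only by the tool arm_command, never from a script. Its argument "rows" is a list of rows, each an object with "angular": the turn, a rotation vector about the world's x, y, z in rad, a list of three; "linear": the shift along the world's x, y, z in cm, a list of three; "fingers": the finger opening in cm, from 0 to 8.54. A call has exactly 8 rows; each row is the pose to reach, as a shift and turn from the pose commanded when the call began; what a row does not reach only later rows make up. A row lasts 1/10 s, in which the tool goes at most 50 mm and 8.59 degrees, less where a joint would pass 70% of its speed; a pose out of reach is approached as far as the arm can. A call with a gripper value outside its range is refused whole. The fingers move at their own pace and stop on an object; the grip force is fixed at half the most. Time passes only in rows, so rows that repeat a pose let the fingers close, or fill a call up. It gives the time, the measured TCP pose, the force and the opening at its end, in the units of the state.
- r.get_obs(): the state, without advancing time (a new reading comes with each control period).
- eyes.camera(name): name is "scene" or "top" or "wrist"; returns a dict with "image" (384x512x3 uint8, red, green, blue), "depth" (384x512 float32, m along the optical axis (not along the pixel's ray), 0 where there is no reading), "camera_matrix" (3x3 intrinsics, pixels), "k1" (the pictures are not rectified: a ray, as slopes to the right and down, at radius r is drawn at 1 + k1 r^2 times it, then the intrinsics apply), "world_from_camera" (4x4, takes a point from camera to world coordinates). Camera axes: x right, y down, z forward; pixel columns grow to the right and rows downward; lengths in m; the calibration is good to about 2 mm. A picture is of the moment at which its call begins.
- r.close_job(): hands the job in, once; it reports no verdict.
The state is a dict: "clock": time; "qpos": joint angles; "qd": joint speeds; "effort": joint torques, N m; "eef_pos": TCP position; "tcp_rot": TCP orientation; "force": force on the tool from outside, world axes, zero at the start; "torque": the same for the moment, N m; "gripper_width": finger opening in m.
Only numpy, scipy, OpenCV 4.12 (cv2) and the standard library are available. Lean on these libraries where they do the work, as an engineer would, in place of code of your own. Each camera call takes 0.05 s, during which the arm holds its last target.

TASK

Push both small tube racks all the way back into the two bays of the steel dock, until they rest against its rear stop and their upright eyes line up with the dock's brackets. Then push the dock's locking rod by its upright tab, fully home through all the brackets and both racks' eyes. Leave both racks and the rod so, and leave the other things on the bench where they are.

Things in the scene. Friction and masses are not known exactly. Their poses are not given: they have to be found in the camera images.
- dock: Fixed steel base plate, 6 mm thick, x -136 to +64 mm, y +-66 mm, yawed up to 0.25 rad. Origin on the bench; +x points to its rear stop, away from the open front, +y to the side where the rod's tab sticks out. Two bays centred at y = +28.5 and -28.5 mm, each 51 mm wide between guide ribs (6 mm thick, tops 22 mm above the bench). One rack in each.
- dock_stop (a point): Middle of the dock's rear stop wall, on its front face (dock x = 55 mm), at the base plate's top (6 mm above the bench); wall top at 50 mm. Three upright brackets, 6 mm thick, 30 mm long in x, stand at dock x = 35 mm, y = +57, 0, -57 mm, tops at 86 mm; beside the first a guide block (y 60 to 85 mm, top 86 mm). Their holes carry the rod on the line x = 35, z = 70 mm.
- rack_a_front (a point): Rack with five violet-capped tubes (fast in it), loose in either bay, 25 to 65 mm out: aluminium box 110 long (x), 48 wide, 45 high, 0.3 to 0.54 kg, with an end plate 44 wide rising to 77 mm over its underside. Point: middle of the front face, 45 mm over its underside (51 over the bench); x points into the dock. Home: x = -55 mm in the dock frame. Caps reach 85 mm over the bench.
- rack_a_eye (a point): Centre of the hole in that rack's upright eye: plate 30 mm (x) by 6 mm (y), hole 15 mm across running along y, 64 mm above the rack's underside, 90 mm behind the front face; eye top at 89 mm above the bench. At home it lies at x = 35 mm in the dock's frame, in line with the rod.
- rack_b_front (a point): Front point of the second rack, of the same size and make but with only two tubes; it is in the other bay.
- rack_b_eye (a point): Centre of the hole in the second rack's eye, as for the first.
- rod (a joint): Travel of the locking rod in m: 0 = drawn right out to the dock's +y side, 0.118 = fully home (hard stop), its collar against the guide block. It slides to the dock's -y, with about 1.5 N friction, and stays where it is left. It starts at 0 to 0.012. Round-nosed steel rod, 9 mm diameter; a rack 4 to 18 mm short of home blocks it; further out, the rod passes behind the eye and misses it.
- rod_tab (a point): Centre of the upper part of the dark upright tab at the rod's outer end: plate 34 mm (dock x), 6 mm thick (dock y), from 60 to 116 mm above the bench; this point is at 96 mm. Its outer face, to be pushed towards the dock's -y, lies 3 mm further to +y. In the dock's frame the point is at x = 35 mm, y = 218 mm minus the rod's travel.
- jar: Bystander: low clear jar, 56 mm diameter, 65 mm high, on the bench on the dock's +y side in front of the rod. Origin under its centre.
- tipbox: Bystander: grey divided open box 85 x 120 mm, 50 mm high, behind the dock. Origin under its centre.
- beaker: Bystander: glass beaker 60 mm diameter, 75 mm high, on the dock's -y side. Origin under its centre.
- flask: Bystander: amber bottle 66 mm diameter, 150 mm high, to the right. Origin under its centre.
- blockstand: Bystander: white block 70 x 50 x 30 mm holding two tubes (70 mm high in all), to the left. Origin under its centre.
- notebook: Bystander: black closed notebook 150 x 105 x 14 mm, to the left. Origin under its centre.

How it is judged:
On the way:
1. both racks are home, their eyes in line with the rod (x of each of rack_a_eye, rack_b_eye in the frame of dock above 0.0315 m), for 0.2 s.
At the end, for the whole second after the job is handed in: The rod has travelled to within 6 mm of its hard stop, through both racks' eyes; both racks stand flat in the bays within 3.5 mm of home (eye centre within 3.5 mm of the rod's line), one in each bay, square with the dock within 0.12 rad (all of step 1 and value of joint rod above 0.112 m and x of each of rack_a_eye, rack_b_eye in the frame of dock below 0.0385 m and z of rack_a_eye in the frame of dock between 0.0665 and 0.0735 m and z of rack_b_eye in the frame of dock between 0.0665 and 0.0735 m and distance between rack_a_eye and rack_b_eye below 0.065 m and angle between the x axis of each of rack_a_eye, rack_b_eye and the x axis of dock, either way round below 0.12 rad and distance between each of rack_a_eye, rack_b_eye and dock below 0.09 m); the robot touches nothing.
It fails at once if a bystander is moved by more than 30 mm (distance of any of jar, tipbox, beaker, flask, blockstand, notebook from where it was at the start of the episode above 0.03 m).
It also fails if it takes over 46 s, if anything falls off the work surface, if the arm or the gripper's body presses on something with over 40 N, if the wrist force passes 120 N, or if a joint passes its speed limit or range.

## Working session

There is one attempt and no reset: what is moved stays moved. The work goes in short steps, Python scripts to look and compute and a tool call to move; the robot and the scene stay as the last step left them, time stands still between calls to the robot, and variables do not carry over. Pictures are saved under pics/ and viewed, and the job is handed in when it is done.

Besides the shell and the picture viewer there is one more tool, called as name(argument=value, ...) on one line, values as JSON. arm_command: Moves the arm, as the interface text tells. Its arguments: {"type":"object","properties":{"rows":{"type":"array","items":{"type":"object","properties":{"angular":{"type":"array","items":{"type":"number"}},"linear":{"type":"array","items":{"type":"number"}},"fingers":{"type":"number"}}}}},"required":["rows"]}

```bash
mkdir -p pics; ls
python3 - <<'E'
from station import r, eyes
import cv2,numpy as np
print(r.get_obs())
for n in ["scene","top"]:
    c=eyes.camera(n); np.savez(f"{n}.npz",**c)
    cv2.imwrite(f"pics/{n}0.png",c["image"][:,:,::-1]); print(n,c["camera_matrix"],c["k1"],c["world_from_camera"])
E
```

```text
pics
{'clock': 0.0, 'qpos': array([-1.14268771,  0.70709888, -0.02761947,  1.48499474,  0.02201141,
        0.95091196, -0.07548596]), 'qd': array([-0.00031077,  0.00028942,  0.0010528 , -0.0004303 ,  0.00108564,
       -0.00060878, -0.00104723]), 'effort': array([-1.27181171e-03, -8.83213663e+01,  1.23432219e+00, -2.36162996e+01,
        1.69304054e-02,  6.65769374e-03,  4.92945810e-05]), 'eef_pos': array([0.26019324, 0.51246204, 0.23083081]), 'tcp_rot': array([ 2.32738906e-01,  9.72539096e-01, -5.44502076e-04, -1.07667941e-04]), 'force': array([-0.0537366 ,  0.01981003,  0.04452552]), 'torque': array([ 0.0183328 , -0.00161416,  0.01330499]), 'gripper_width': 0.08569438071812441}
scene [[384.16443272   0.         259.60729073]
 [  0.         384.16443272 187.53699031]
 [  0.           0.           1.        ]] -0.08827375346814692 [[-0.52906115  0.54713668 -0.64864146  1.210908  ]
 [ 0.84857543  0.33774201 -0.40724694  0.45940529]
 [-0.00374627 -0.76587974 -0.64297293  0.74692166]
 [ 0.          0.          0.          1.        ]]
top [[357.69656277   0.         255.39967258]
 [  0.         357.69656277 194.76536779]
 [  0.           0.           1.        ]] -0.09392862278887247 [[-8.89621089e-03 -9.94562362e-01  1.03762061e-01  4.80673136e-01]
 [-9.99960406e-01  8.82649347e-03 -1.13105369e-03  2.18583629e-02]
 [ 2.09048281e-04 -1.03768014e-01 -9.94601506e-01  1.10389378e+00]
 [ 0.00000000e+00  0.00000000e+00  0.00000000e+00  1.00000000e+00]]
```

View pics/scene0.png

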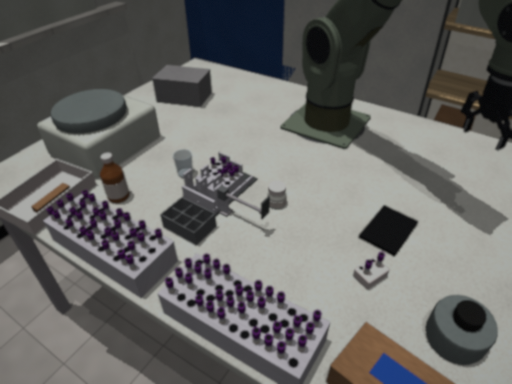

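View pics/top0.png

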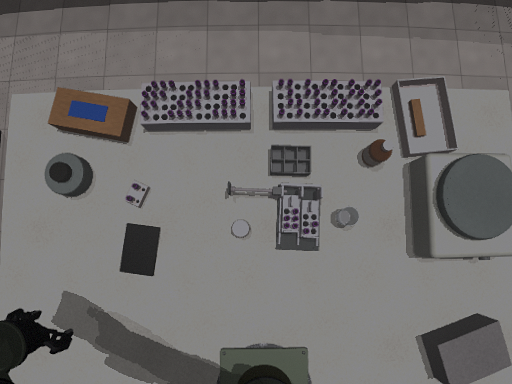

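The scene view shows the dock near (225,185) and the arm at upper right. In the top view the dock is at (298,217), the rod tab at (229,189) and the jar at (240,228). I'll enlarge it.

```bash
cat > h.py <<'E'
import numpy as np,cv2
def ray(c,u,v):
    K=c["camera_matrix"];k=float(c["k1"])
    p=np.array([(u-K[0,2])/K[0,0],(v-K[1,2])/K[1,1]]);s=p.copy()
    for _ in range(20): s=p/(1+k*(s@s))
    T=c["world_from_camera"];return T[:3,3],T[:3,:3]@np.array([s[0],s[1],1])
def onz(c,u,v,z):
    o,d=ray(c,u,v);return o+d*(z-o[2])/d[2]
def proj(c,P):
    T=c["world_from_camera"];q=T[:3,:3].T@(np.array(P)-T[:3,3]);s=q[:2]/q[2];s=s*(1+float(c["k1"])*(s@s))
    K=c["camera_matrix"];return s[0]*K[0,0]+K[0,2],s[1]*K[1,1]+K[1,2]
E
python3 - <<'E'
import numpy as np,cv2
c=np.load("top.npz");im=c["image"][:,:,::-1]
a=im[135:260,215:365];cv2.imwrite("pics/topz.png",cv2.resize(a,None,fx=4.8,fy=4.8,interpolation=cv2.INTER_CUBIC))
c=np.load("scene.npz");im=c["image"][:,:,::-1]
a=im[135:245,165:295];cv2.imwrite("pics/scenez.png",cv2.resize(a,None,fx=5,fy=5,interpolation=cv2.INTER_CUBIC))
E
```

```text
(no output)
```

View pics/topz.png

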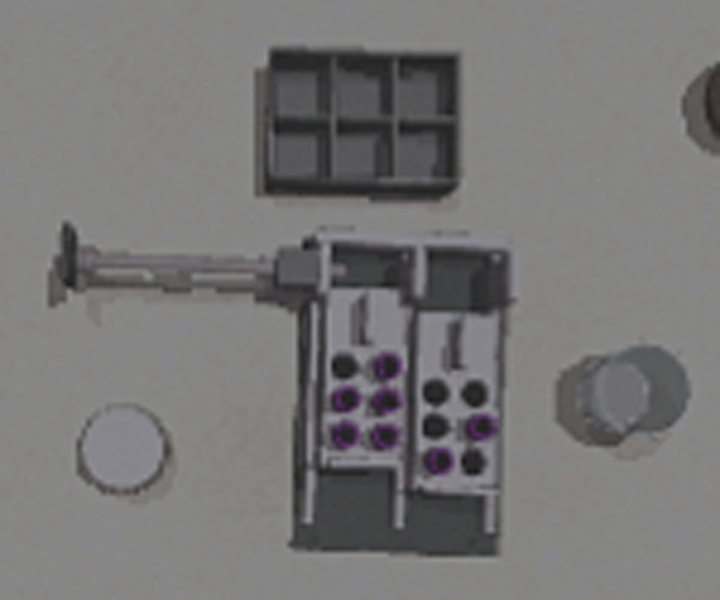

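View pics/scenez.png

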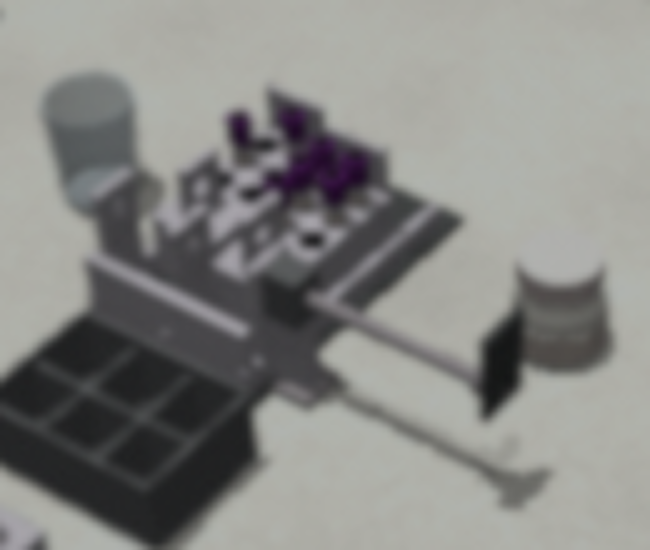

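Run:
```python
import numpy as np
from h import *
c=dict(np.load("top.npz"))
def P(px,py,z,n):
    q=onz(c,215+(px+.5)/4.8-.5,135+(py+.5)/4.8-.5,z);print(n,q.round(4));return q
a=P(290,547,.006,'plate front +y');b=P(498,553,.006,'plate front -y')
print(np.linalg.norm(a-b), np.arctan2(*( (b-a)[[0,1]]*[1,-1])))
for x,y in((308,524),(400,527),(490,532)):P(x,y,.022,'rib')
s=P(322,236,.050,'stop +y');t=P(510,240,.050,'stop -y');print(np.linalg.norm(s-t))
P(320,463,.083,'A +y');P(400,465,.083,'A -y');P(415,490,.083,'B');P(497,491,.083,'B')
P(68,222,.116,'tab rear');P(70,287,.116,'tab front');
P(123,448,.065,'jar')
s=dict(np.load("scene.npz"))
# depth-based: tab points and stop
T=c["world_from_camera"]
vv,uu=np.mgrid[135:260,215:365]
pts=[]
for u,v in zip(uu.ravel(),vv.ravel()):
    z=c["depth"][v,u]
    if z>0:
        o,d=ray(c,u,v);pts.append(np.r_[o+d*z,u,v])
p=np.array(pts);np.save("p.npy",p)
m=(p[:,2]>.095)&(p[:,2]<.13);print('hi z',p[m][:,:3].round(3), p[m][:,3:].mean(0))
```

```text
plate front +y [ 0.43   -0.0377  0.006 ]
plate front -y [ 0.4245 -0.1701  0.006 ]
0.13250510401869367 -0.04082470059077541
rib [ 0.4449 -0.0483  0.022 ]
rib [ 0.4424 -0.1059  0.022 ]
rib [ 0.4385 -0.1625  0.022 ]
stop +y [ 0.6228 -0.0578  0.05  ]
stop -y [ 0.6193 -0.1747  0.05  ]
0.11696920104221997
A +y [ 0.4828 -0.0519  0.083 ]
A -y [ 0.4811 -0.0994  0.083 ]
B [ 0.4662 -0.108   0.083 ]
B [ 0.465  -0.1568  0.083 ]
tab rear [0.6234 0.0947 0.116 ]
tab front [0.5854 0.0936 0.116 ]
jar [0.4929 0.0655 0.065 ]
hi z [[0.623 0.097 0.117]
 [0.623 0.094 0.115]
 [0.62  0.097 0.117]
 [0.621 0.094 0.113]
 [0.617 0.097 0.116]
 [0.617 0.094 0.116]
 [0.62  0.093 0.096]
 [0.615 0.097 0.115]
 [0.614 0.094 0.118]
 [0.612 0.097 0.117]
 [0.612 0.094 0.114]
 [0.609 0.097 0.115]
 [0.609 0.094 0.114]
 [0.606 0.097 0.118]
 [0.606 0.094 0.118]
 [0.603 0.097 0.12 ]
 [0.603 0.094 0.12 ]
 [0.6   0.097 0.118]
 [0.601 0.094 0.114]
 [0.598 0.1   0.115]
 [0.598 0.097 0.114]
 [0.598 0.094 0.117]
 [0.595 0.1   0.115]
 [0.595 0.097 0.118]
 [0.595 0.094 0.116]
 [0.592 0.1   0.114]
 [0.592 0.097 0.117]
 [0.592 0.094 0.116]
 [0.591 0.098 0.103]
 [0.591 0.095 0.097]] [228.4        187.26666667]
```

arm_command(rows=[{"linear": [2, -4.2, 0], "angular": [0, 0, 0.1], "fingers": 0}, {"linear": [4, -8.4, 0], "angular": [0, 0, 0.2], "fingers": 0}, {"linear": [6, -12.6, 0], "angular": [0, 0, 0.3], "fingers": 0}, {"linear": [8, -17, 0], "angular": [0, 0, 0.4], "fingers": 0}, {"linear": [10, -21.5, 0], "angular": [0, 0, 0.43], "fingers": 0}, {"linear": [12, -26, 0], "angular": [0, 0, 0.43], "fingers": 0}, {"linear": [13.5, -30.5, 0], "angular": [0, 0, 0.43], "fingers": 0}, {"linear": [14.5, -35, 0], "angular": [0, 0, 0.43], "fingers": 0}])

```text
clock: 0.9
eef_pos: [0.4058, 0.1607, 0.2311]
tcp_rot: [0.02, 1.0, -0.0, -0.0]
force: [1.0, 0.2, 0.3]
gripper_width: 0.0
```

arm_command(rows=[{"linear": [0.4, -4.7, 0], "angular": [0, 0, 0], "fingers": 0}, {"linear": [0.8, -9.4, 0], "angular": [0, 0, 0], "fingers": 0}, {"linear": [1.0, -14.1, 0], "angular": [0, 0, 0], "fingers": 0}, {"linear": [1.0, -18.8, -1], "angular": [0, 0, 0], "fingers": 0}, {"linear": [1.0, -23.6, -3], "angular": [0, 0, 0], "fingers": 0}, {"linear": [1.0, -23.6, -7.5], "angular": [0, 0, 0], "fingers": 0}, {"linear": [1.0, -23.6, -12], "angular": [0, 0, 0], "fingers": 0}, {"linear": [1.0, -23.6, -15], "angular": [0, 0, 0], "fingers": 0}])

```text
clock: 1.7
eef_pos: [0.4145, -0.0736, 0.079]
tcp_rot: [0.02, 1.0, 0.0, -0.001]
force: [1.6, 0.5, -0.1]
gripper_width: -0.0004
```

Run:
```python
from station import r, eyes
import cv2,numpy as np
ims=[]
for n in ["top","wrist"]:
    c=eyes.camera(n); np.savez(f"{n}1.npz",**c); im=c["image"][:,:,::-1]
    if n=="top": im=cv2.resize(im[135:260,215:365],None,fx=3,fy=3)
    ims.append(cv2.resize(im,(512,384) if n!="top" else None or (450,384)) )
cv2.imwrite("pics/a1.png",np.hstack(ims)[:, :]) if sum(i.shape[1] for i in ims)<=800 else cv2.imwrite("pics/a1.png",cv2.resize(np.hstack(ims),(800,320)))
print(r.get_obs()["eef_pos"])
```

```text
[ 0.41390729 -0.07294838  0.07866814]
```

View pics/a1.png

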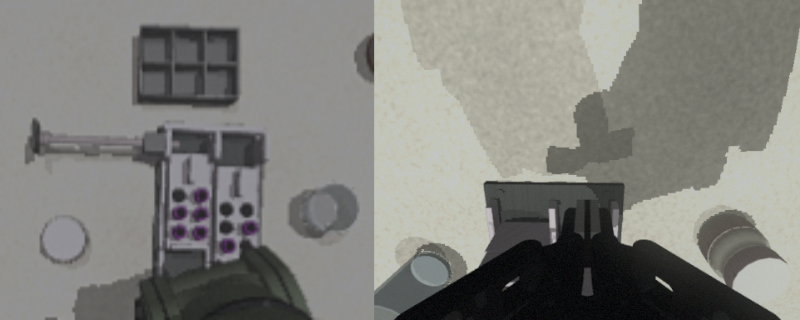

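The picture shows the fingers inside the violet rack's bay (wrist view, fingers at (590,225), ribs at 555 and 618), so I'll go down and push.

arm_command(rows=[{"linear": [0, -0.2, -2.5], "angular": [0, 0, 0], "fingers": 0}, {"linear": [0, -0.2, -4.8], "angular": [0, 0, 0], "fingers": 0}, {"linear": [2.5, -0.3, -4.8], "angular": [0, 0, 0], "fingers": 0}, {"linear": [4.5, -0.4, -4.8], "angular": [0, 0, 0], "fingers": 0}, {"linear": [5.5, -0.4, -4.8], "angular": [0, 0, 0], "fingers": 0}, {"linear": [6.2, -0.4, -4.8], "angular": [0, 0, 0], "fingers": 0}, {"linear": [6.9, -0.5, -4.8], "angular": [0, 0, 0], "fingers": 0}, {"linear": [7.5, -0.5, -4.8], "angular": [0, 0, 0], "fingers": 0}])

```text
clock: 2.6
eef_pos: [0.4905, -0.0785, 0.0339]
tcp_rot: [0.02, 1.0, -0.0, 0.0]
force: [-3.4, -0.3, 1.0]
gripper_width: 0.0
```

arm_command(rows=[{"linear": [0.2, 0, 0], "angular": [0, 0, 0], "fingers": 0}, {"linear": [0.4, 0, 0], "angular": [0, 0, 0], "fingers": 0}, {"linear": [0.5, 0, 0], "angular": [0, 0, 0], "fingers": 0}, {"linear": [0.6, 0, 0], "angular": [0, 0, 0], "fingers": 0}, {"linear": [0.6, 0, 0], "angular": [0, 0, 0], "fingers": 0}, {"linear": [0.6, 0, 0], "angular": [0, 0, 0], "fingers": 0}, {"linear": [0.6, 0, 0], "angular": [0, 0, 0], "fingers": 0}, {"linear": [0.6, 0, 0], "angular": [0, 0, 0], "fingers": 0}])

```text
clock: 3.4
eef_pos: [0.4936, -0.0782, 0.0329]
tcp_rot: [0.02, 1.0, -0.0, -0.003]
force: [-17.0, 2.7, 4.7]
gripper_width: -0.0002
```

arm_command(rows=[{"linear": [0.1, 0, 0], "angular": [0, 0, 0], "fingers": 0}, {"linear": [0.2, 0, 0], "angular": [0, 0, 0], "fingers": 0}, {"linear": [0.2, 0, 0], "angular": [0, 0, 0], "fingers": 0}, {"linear": [0.2, 0, 0], "angular": [0, 0, 0], "fingers": 0}, {"linear": [0.2, 0, 0], "angular": [0, 0, 0], "fingers": 0}, {"linear": [0.2, 0, 0], "angular": [0, 0, 0], "fingers": 0}, {"linear": [0.2, 0, 0], "angular": [0, 0, 0], "fingers": 0}, {"linear": [0.2, 0, 0], "angular": [0, 0, 0], "fingers": 0}])

```text
clock: 4.2
eef_pos: [0.4935, -0.0781, 0.0328]
tcp_rot: [0.02, 1.0, -0.0, -0.005]
force: [-29.3, 4.6, 11.7]
gripper_width: -0.0001
```

Run:
```python
from station import r, eyes
import cv2,numpy as np
c=eyes.camera("scene"); im=c["image"][:,:,::-1]
cv2.imwrite("pics/s2.png",cv2.resize(im[120:240,165:295],None,fx=5,fy=5,interpolation=cv2.INTER_CUBIC))
print(r.get_obs()["eef_pos"],r.get_obs()["force"])
```

```text
[ 0.49350615 -0.0780906   0.03274633] [-29.95153219   5.08731116  12.9092836 ]
```

View pics/s2.png

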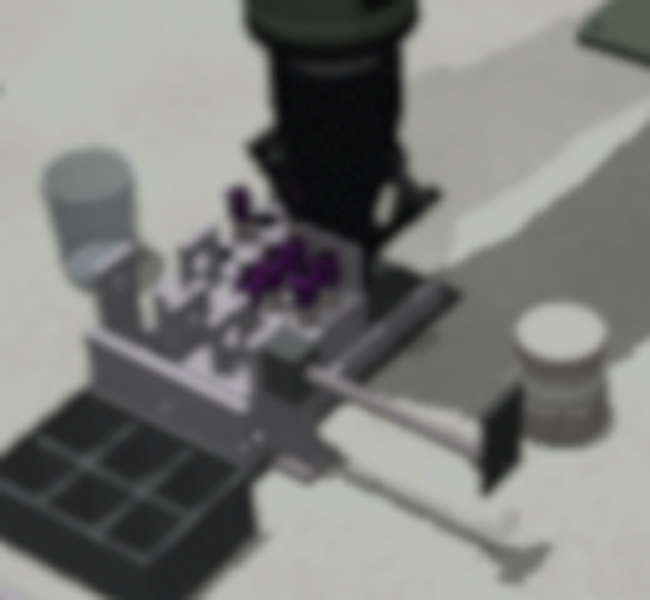

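Violet rack stopped hard, with 29 N and no further motion. It looks flush with the stop near (235,385). I'll retract and do the second rack.

arm_command(rows=[{"linear": [-3, 0, 0], "angular": [0, 0, 0], "fingers": 0}, {"linear": [-7, 0.2, 0.2], "angular": [0, 0, 0], "fingers": 0}, {"linear": [-7.2, -2.0, 0.4], "angular": [0, 0, 0], "fingers": 0}, {"linear": [-7.2, -5.4, 0.4], "angular": [0, 0, 0], "fingers": 0}, {"linear": [-7.2, -5.4, 0], "angular": [0, 0, 0], "fingers": 0}, {"linear": [-5.5, -5.5, 0], "angular": [0, 0, 0], "fingers": 0}, {"linear": [-4.5, -5.6, 0], "angular": [0, 0, 0], "fingers": 0}, {"linear": [-3.8, -5.6, 0], "angular": [0, 0, 0], "fingers": 0}])

```text
clock: 5.05
eef_pos: [0.4606, -0.1343, 0.0332]
tcp_rot: [0.02, 1.0, -0.0, -0.0]
force: [-3.6, -0.5, 1.5]
gripper_width: -0.0003
```

arm_command(rows=[{"linear": [0.6, 0, 0], "angular": [0, 0, 0], "fingers": 0}, {"linear": [1.2, 0, 0], "angular": [0, 0, 0], "fingers": 0}, {"linear": [1.8, 0, 0], "angular": [0, 0, 0], "fingers": 0}, {"linear": [2.4, -0.1, 0], "angular": [0, 0, 0], "fingers": 0}, {"linear": [2.8, -0.1, 0], "angular": [0, 0, 0], "fingers": 0}, {"linear": [3.1, -0.1, 0], "angular": [0, 0, 0], "fingers": 0}, {"linear": [3.3, -0.1, 0], "angular": [0, 0, 0], "fingers": 0}, {"linear": [3.3, -0.1, 0], "angular": [0, 0, 0], "fingers": 0}])

```text
clock: 5.85
eef_pos: [0.4907, -0.1351, 0.0329]
tcp_rot: [0.02, 1.0, -0.0, -0.003]
force: [-17.0, 3.4, 4.1]
gripper_width: -0.0001
```

arm_command(rows=[{"linear": [0.1, 0, 0], "angular": [0, 0, 0], "fingers": 0}, {"linear": [0.2, 0, 0], "angular": [0, 0, 0], "fingers": 0}, {"linear": [0.2, 0, 0], "angular": [0, 0, 0], "fingers": 0}, {"linear": [0.2, 0, 0], "angular": [0, 0, 0], "fingers": 0}, {"linear": [-2, 0, 0], "angular": [0, 0, 0], "fingers": 0}, {"linear": [-5.5, 0.2, 0.5], "angular": [0, 0, 0], "fingers": 0}, {"linear": [-6.5, 0.2, 3.5], "angular": [0, 0, 0], "fingers": 0}, {"linear": [-6.5, 0.2, 8], "angular": [0, 0, 0], "fingers": 0}])

```text
clock: 6.65
eef_pos: [0.4266, -0.1329, 0.113]
tcp_rot: [0.019, 1.0, 0.0, -0.002]
force: [1.0, -0.3, 0.1]
gripper_width: -0.0004
```

arm_command(rows=[{"linear": [-1, 4, 4.5], "angular": [0, 0, 0], "fingers": 0}, {"linear": [-1, 8, 7], "angular": [0, 0, 0], "fingers": 0}, {"linear": [0, 12, 7], "angular": [0, 0, 0], "fingers": 0}, {"linear": [0, 16.5, 7], "angular": [0, 0, 0], "fingers": 0}, {"linear": [1, 21, 7], "angular": [0, 0, 0], "fingers": 0}, {"linear": [2.5, 25.5, 7], "angular": [0, 0, 0], "fingers": 0}, {"linear": [6, 28.5, 7], "angular": [0, 0, 0], "fingers": 0}, {"linear": [9.5, 30.5, 7], "angular": [0, 0, 0], "fingers": 0}])

```text
clock: 7.45
eef_pos: [0.5242, 0.1749, 0.1838]
tcp_rot: [0.018, 1.0, 0.001, 0.0]
force: [-0.7, -0.7, -0.0]
gripper_width: 0.0001
```

Run:
```python
from station import r, eyes
import cv2,numpy as np
c=eyes.camera("top");np.savez("top3.npz",**c); im=c["image"][:,:,::-1]
cv2.imwrite("pics/t3.png",cv2.resize(im[135:260,215:365],None,fx=4.8,fy=4.8,interpolation=cv2.INTER_CUBIC))
print(r.get_obs()["eef_pos"],r.get_obs()["force"])
```

```text
[0.52892912 0.17698863 0.18351696] [-2.03496303  1.32022132 -2.09365196]
```

View pics/t3.png

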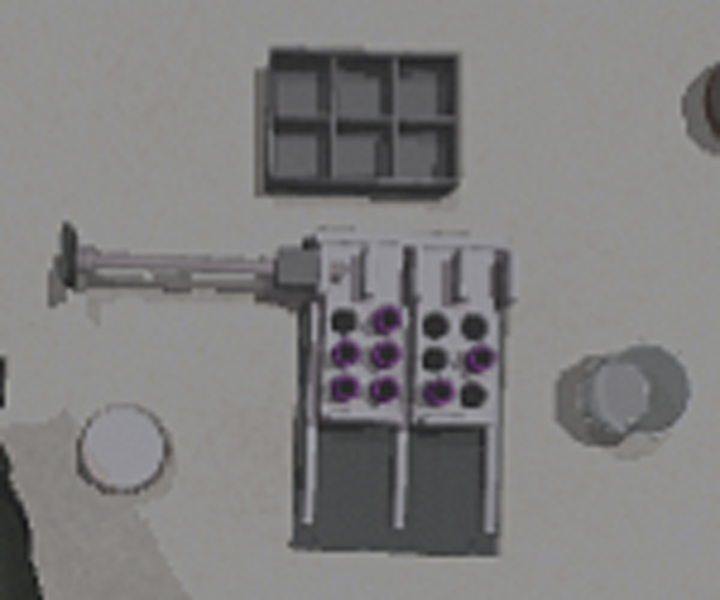

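Both racks now sit against the stop, with their eyes level with the brackets at rows 247–300. Next is the rod, whose tab is at (69,255).

arm_command(rows=[{"linear": [4, -1, 0], "angular": [0, 0, 0], "fingers": 0}, {"linear": [7.8, -2, 0], "angular": [0, 0, 0], "fingers": 0}, {"linear": [7.8, -2.5, -4], "angular": [0, 0, 0], "fingers": 0}, {"linear": [7.8, -2.5, -8], "angular": [0, 0, 0], "fingers": 0}, {"linear": [7.8, -2.5, -10.8], "angular": [0, 0, 0], "fingers": 0}, {"linear": [7.8, -2.5, -10.8], "angular": [0, 0, 0], "fingers": 0}, {"linear": [7.8, -3.5, -10.8], "angular": [0, 0, 0], "fingers": 0}, {"linear": [7.8, -4.5, -10.8], "angular": [0, 0, 0], "fingers": 0}])

```text
clock: 8.3
eef_pos: [0.6022, 0.126, 0.0771]
tcp_rot: [0.02, 1.0, 0.0, 0.001]
force: [-0.4, 0.2, -0.5]
gripper_width: 0.0002
```

arm_command(rows=[{"linear": [0, -1, 0], "angular": [0, 0, 0], "fingers": 0}, {"linear": [0, -2, 0], "angular": [0, 0, 0], "fingers": 0}, {"linear": [-0.1, -3, 0], "angular": [0, 0, 0], "fingers": 0}, {"linear": [-0.1, -4, 0], "angular": [0, 0, 0], "fingers": 0}, {"linear": [-0.2, -4.8, 0], "angular": [0, 0, 0], "fingers": 0}, {"linear": [-0.2, -5.6, 0], "angular": [0, 0, 0], "fingers": 0}, {"linear": [-0.2, -6.4, 0], "angular": [0, 0, 0], "fingers": 0}, {"linear": [-0.3, -7.2, 0], "angular": [0, 0, 0], "fingers": 0}])

```text
clock: 9.1
eef_pos: [0.5988, 0.0539, 0.0764]
tcp_rot: [0.02, 1.0, 0.0, 0.001]
force: [1.2, 1.2, 8.6]
gripper_width: 0.0004
```

The upward 8.6 N is unexpected, so I'll look before going on.

Run:
```python
from station import r, eyes
import cv2,numpy as np
c=eyes.camera("scene"); im=c["image"][:,:,::-1]
cv2.imwrite("pics/s4.png",cv2.resize(im[120:240,165:295],None,fx=5,fy=5,interpolation=cv2.INTER_CUBIC))
print(r.get_obs()["eef_pos"],r.get_obs()["force"],r.get_obs()["torque"])
```

```text
[0.59883485 0.05224649 0.07641537] [-1.12173526 -1.23165213  8.72026066] [-0.05119828  0.14390863 -0.01635732]
```

View pics/s4.png

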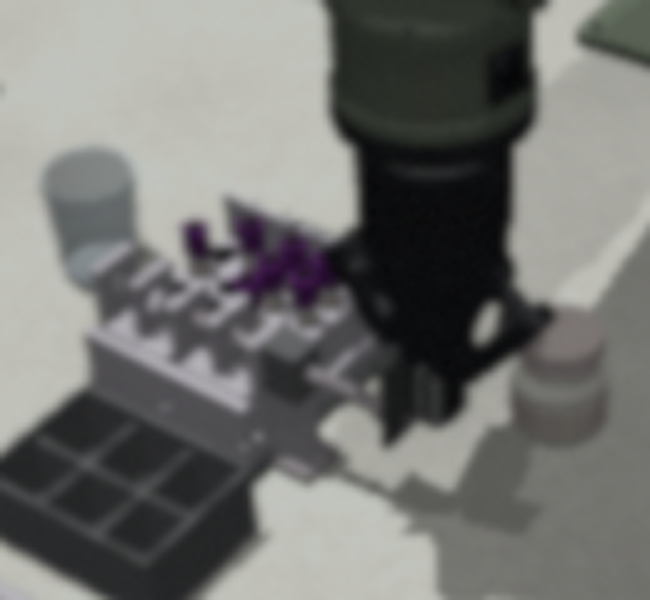

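The picture shows the tab (400,400) ahead of the fingers and the rod going in. I'll continue slightly higher.

arm_command(rows=[{"linear": [0, -0.5, 0.2], "angular": [0, 0, 0], "fingers": 0}, {"linear": [0, -1.2, 0.2], "angular": [0, 0, 0], "fingers": 0}, {"linear": [-0.1, -1.9, 0.2], "angular": [0, 0, 0], "fingers": 0}, {"linear": [-0.1, -2.6, 0.2], "angular": [0, 0, 0], "fingers": 0}, {"linear": [-0.1, -3.3, 0.2], "angular": [0, 0, 0], "fingers": 0}, {"linear": [-0.1, -3.9, 0.2], "angular": [0, 0, 0], "fingers": 0}, {"linear": [-0.2, -4.4, 0.2], "angular": [0, 0, 0], "fingers": 0}, {"linear": [-0.2, -4.7, 0.2], "angular": [0, 0, 0], "fingers": 0}])

```text
clock: 9.95
eef_pos: [0.5965, 0.0066, 0.0778]
tcp_rot: [0.02, 1.0, -0.0, 0.001]
force: [-0.5, 1.8, 8.1]
gripper_width: 0.0001
```

arm_command(rows=[{"linear": [0, -0.2, 0], "angular": [0, 0, 0], "fingers": 0}, {"linear": [0, -0.3, 0], "angular": [0, 0, 0], "fingers": 0}, {"linear": [0, -0.4, 0], "angular": [0, 0, 0], "fingers": 0}, {"linear": [0, -0.4, 0], "angular": [0, 0, 0], "fingers": 0}, {"linear": [0, -0.4, 0], "angular": [0, 0, 0], "fingers": 0}, {"linear": [0, -0.4, 0], "angular": [0, 0, 0], "fingers": 0}, {"linear": [0, -0.4, 0], "angular": [0, 0, 0], "fingers": 0}, {"linear": [0, -0.4, 0], "angular": [0, 0, 0], "fingers": 0}])

```text
clock: 10.75
eef_pos: [0.5964, 0.0037, 0.0778]
tcp_rot: [0.02, 1.0, 0.0, 0.0]
force: [-2.1, 4.5, 8.6]
gripper_width: -0.0004
```

arm_command(rows=[{"linear": [0, -0.2, 0], "angular": [0, 0, 0], "fingers": 0}, {"linear": [0, -0.4, 0], "angular": [0, 0, 0], "fingers": 0}, {"linear": [0, -0.5, 0], "angular": [0, 0, 0], "fingers": 0}, {"linear": [0, -0.5, 0], "angular": [0, 0, 0], "fingers": 0}, {"linear": [0, -0.5, 0], "angular": [0, 0, 0], "fingers": 0}, {"linear": [0, -0.5, 0], "angular": [0, 0, 0], "fingers": 0}, {"linear": [0, -0.5, 0], "angular": [0, 0, 0], "fingers": 0}, {"linear": [0, -0.5, 0], "angular": [0, 0, 0], "fingers": 0}])

```text
clock: 11.55
eef_pos: [0.5964, 0.0034, 0.078]
tcp_rot: [0.018, 1.0, 0.003, 0.0]
force: [-3.9, 29.2, 9.9]
gripper_width: -0.0001
```

Hard stop at y = 0.0034 m (predicted 0.006). I'll back away and verify.

arm_command(rows=[{"linear": [0, 1, 0], "angular": [0, 0, 0], "fingers": 0}, {"linear": [0, 3, 0], "angular": [0, 0, 0], "fingers": 0}, {"linear": [0, 5.5, 0.5], "angular": [0, 0, 0], "fingers": 0}, {"linear": [0, 8, 4], "angular": [0, 0, 0], "fingers": 0}, {"linear": [0, 11, 8], "angular": [0, 0, 0], "fingers": 0}, {"linear": [0, 15, 11], "angular": [0, 0, 0], "fingers": 0}, {"linear": [-1, 19, 12], "angular": [0, 0, 0], "fingers": 0}, {"linear": [-2, 22, 12], "angular": [0, 0, 0], "fingers": 0}])

```text
clock: 12.35
eef_pos: [0.5763, 0.2207, 0.199]
tcp_rot: [0.02, 1.0, 0.001, 0.001]
force: [-0.0, -0.2, -0.3]
gripper_width: 0.0002
```

Run:
```python
from station import r, eyes
import cv2,numpy as np
from h import *
c=eyes.camera("top");np.savez("top5.npz",**c); im=c["image"][:,:,::-1]
cv2.imwrite("pics/t5.png",cv2.resize(im[135:260,215:365],None,fx=4.8,fy=4.8,interpolation=cv2.INTER_CUBIC))
s=eyes.camera("scene");np.savez("scene5.npz",**s); im=s["image"][:,:,::-1]
cv2.imwrite("pics/s5.png",cv2.resize(im[120:240,165:295],None,fx=5,fy=5,interpolation=cv2.INTER_CUBIC))
print(r.get_obs()["eef_pos"],r.get_obs()["force"])
```

```text
[0.57467267 0.22271864 0.19754495] [ 1.11399802 -0.52368735 -0.08507633]
```

View pics/t5.png

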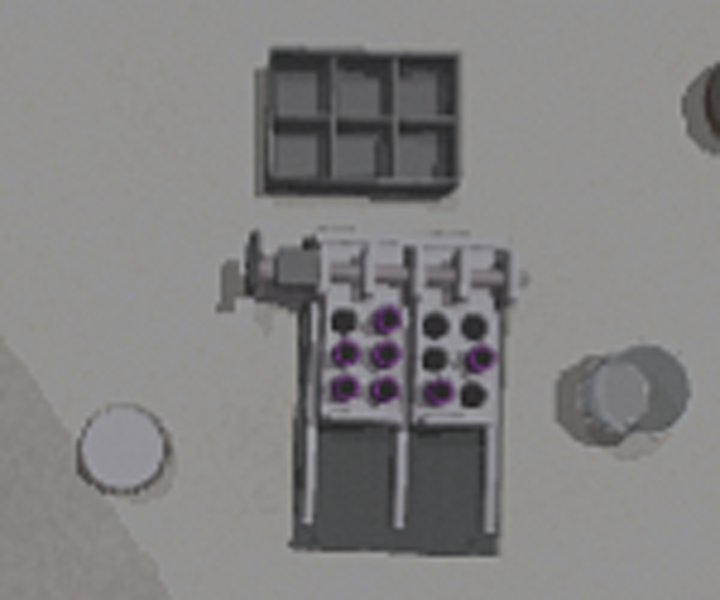

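View pics/s5.png

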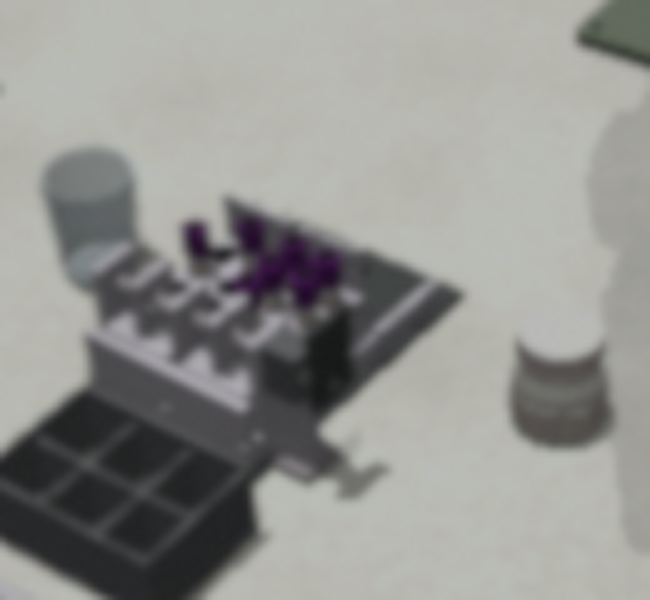

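The rod now runs through all the eyes and brackets. Its nose shows at (525,280) and the tab is at (254,265), beside the guide block. One check on its travel before handing in.

Run:
```python
from station import r
import numpy as np
from h import *
c=dict(np.load("top5.npz"))
f=lambda px,py:onz(c,215+(px+.5)/4.8-.5,135+(py+.5)/4.8-.5,.116)
print(f(69,254),f(253,262),np.linalg.norm(f(69,254)-f(253,262)))
r.close_job()
```

```text
[0.60466702 0.09411126 0.116     ] [ 0.59904094 -0.01254057  0.116     ] 0.10680011963349742
the job is handed in; nothing more can be done
```

I pushed both racks back to the rear stop one at a time with closed fingers, then pushed the locking rod home by its tab. The job was handed in at about 12.5 s, well under the 46 s limit, and the hand-in gives no verdict.

- **Racks:** each stopped hard. The first held at 29 N with no further movement; the second reached 17 N, where I pushed slightly more without reading the force again. Their two stopping points matched within about 0.5 mm. In the top view, both eyes line up with the brackets.
- **Rod:** it stopped hard at 29 N. I measured 107 mm of tab movement. With my estimate of about 11 mm already travelled at the start, that makes about 118 mm, which is fully home. The nose shows beyond the last bracket.
- **Bystanders:** those visible in the last close-up views (jar, tip box, beaker and part of the flask) look unmoved. I didn't re-measure the block stand or the notebook.
- **Robot:** the arm was clear of everything at hand-in.

There was one oddity: while pushing the rod, I read a steady upward force of about 8–9 N on the tool. It was probably the fingertip rubbing on the tab or rod. It disappeared when I backed away, and I saw no harm from it.

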